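# Slide the setting plate under the thickness gauge bridge

### The arm

A 6-joint arm with a two-finger parallel gripper is mounted at the origin on a cart in front of the work surface, level with it; the furniture and walls round the work are solid. World frame = base frame: x ahead of the robot, y to its left, z up, the work surface at z = 0. Lengths are in m, angles in rad, forces in N, time in s.
With the tool pointing down it reaches from about 0.375 to 0.9 m from the base axis. Payload 3.1 kg.
Tool frame: the origin (TCP) lies at the very end of the fingers, on their centre line; the grasp point (between the pads) lies 19 mm behind it; z points along the fingers, y is the line along which they close (so a half turn about z gives the same grasp; the last joint's range is limited). The gripper opens to 87 mm and grips with 3 to 60 N. Pads are 19 mm wide; open, the fingers measure 117 mm over their backs; the gripper's body (75 mm by 190 mm) begins 51 mm behind the grasp point.
Start: joints at [-1.331, 0.527, 1.433, -0, 1.181, -0.178], TCP at [0.254, -0.571, 0.223] pointing down, gripper open.
Joint ranges: [-3.08, 3.08], [-0.75, 2.2], [0.22, 2.44], [-1.43, 4.57], [0, 2.65], [-2.85, 2.85]. Speed limits (rad/s): [2.79, 2.79, 3.14, 3.14, 3.14, 3.14].

### API

Orientations are given as a unit quaternion [x, y, z, w].
In Python, from rig import robot gives the robot as it stands. The module is installed in compiled form; this text tells all that it offers.
- The arm moves only by the tool servo_tool, never from a script. Its argument "rows" is one flat list of numbers, 5 for each row, row after row: the closure, from -1 (fully open) to 1 (shut), so that 0 is half open, then the shift along the tool's x, y, z in m, then the turn about the tool's z in degrees. A call has 1 to 5 rows; each row shifts and turns the commanded pose from where the row before left it, along the tool's axes as they then stand; what a row does not reach is not made up. A row lasts 1/12 s, in which the tool goes at most 41.7 mm and 7.16 degrees, less where a joint would pass 70% of its speed; a pose out of reach is approached as far as the arm can. A call with a gripper value outside its range is refused whole. The fingers move at their own pace and stop on an object; "newtons" is the grip in N (left out, the last holds). Time passes only in rows, so rows that do not move let the fingers close. It gives the time, the measured TCP pose, the force, the opening and the grip force at its end, in the units of the state.
- robot.get_obs(): the state, without advancing time (a new reading comes with each control period).
- robot.camera(name): name is "side" or "top"; returns a dict with "pixels" (400x640x3 uint8, red, green, blue), "intrinsics" (3x3 intrinsics, pixels), "rvec" (rotation vector, rad) and "tvec" (3), from world to camera coordinates, as OpenCV has them. Camera axes: x right, y down, z forward; pixel columns grow to the right and rows downward; lengths in m; the calibration is good to about 2 mm. A picture is of the moment at which its call begins. There is no depth.
- robot.hand_in(): hands the job in; it is judged then, once.
Trained networks look in a picture, given as the dict that the camera call returned (one of the last four; its "shot" number tells which), for a name from the list of things; names that differ only in an ending like _2 or _b are one class to them, and where a whole thing is asked for, a point or a joint stands for the part that bears it (a point fixed in the world has none). Each returns a list of dicts, best first, with "score" (0 to 1); they miss things now and then, are a little off and sometimes report something else, mostly with a low value. They report only what shows in the picture. A call takes as long as a camera call.
- robot.spot_in(picture, query): "at" ([x, y, z] in m, in world coordinates, good to about 4 mm: the middle of the surface that is visible of it).
- robot.outline_of(picture, query): "region" (400x640 bool, what is visible of it).
- robot.place_of(picture, query): "at" ([x, y, z] in m, in world coordinates, good to about 4 mm: a listed point, or the origin of a listed thing).
The state is a dict: "time": time; "q": joint angles; "joint_velocities": joint speeds; "joint_torque": joint torques, N m; "position": TCP position; "tool_rot": TCP orientation; "ft_force": force on the tool from outside, world axes, zero at the start; "moment": the same for the moment, N m; "grip_width": finger opening in m; "grip_force": force on a finger pad.
Only numpy, scipy, OpenCV 4.12 (cv2) and the standard library are available. Lean on these libraries where they do the work, as an engineer would, in place of code of your own. Each camera call takes 0.05 s, during which the arm holds its last target. There are 200 camera calls.

### The job

Gently push the flat steel setting plate along the bench and in under the low bridge of the thickness gauge, until the ring mark in the middle of the plate is under the plunger and the plate lies square in the bridge, sticking out equally far at both ends. Push it with the fingertips: it stays flat on the bench and is not lifted or tipped. Leave the small things standing around where they are.

Things in the scene. Friction and masses are not known exactly. Their poses are not given: they have to be found in the camera images.
- plate: Loose bright steel plate, 140 x 90 x 18 mm, about 0.6 kg, lying flat on the bench right of the bridge, out of line with it by up to 10 cm and turned against it by up to 0.5 rad. Origin at the centre of its underside; own x along the 140 mm length, y along the 90 mm width, z up; x starts roughly towards world +y, to the bridge. It slides with ordinary friction, which varies.
- plate_mark (a point): Centre of the small engraved ring mark (20 mm across) on the plate's top, at the plate's centre, 18 mm above its underside.
- bridge: Thickness gauge fixed to the bench: a level beam (underside 23 mm, top 37 mm above the bench, 30 mm along own x) on two side legs (50 mm along x, 16 mm wide, inner faces 102 mm apart). Origin on the bench under the beam's middle; own x runs through the tunnel, roughly along world +y; the mouth at -x faces the plate. Seated, the plate sticks out 45 mm past the legs at both ends.
- bridge_mouth (a point): Middle of the tunnel's mouth at bench height, 53 mm before the bridge's origin along its -x, between the tips of two polished, flared lead-in pieces 23 mm high (128 mm apart at the tips inside, reaching 70 mm to either side), which centre the plate. Outside the legs, bolt-down flanges 6 mm high (bolts 10 mm) reach 90 mm to either side.
- plunger (a point): Axis of the gauge's plunger at the height of the beam's underside, 23 mm above the bench, over the bridge's origin: the ring mark shall come under it. Above it, on the beam, stands a small round dial (44 mm across, 14 mm thick, face towards the robot) up to 104 mm above the bench.
- weight_small: Bystander: small brass weight, 28 mm wide, 38 mm high, near the bench's front edge beside the lane. Origin: centre of its underside.
- stopper: Bystander: red rubber stopper, 34 mm wide, 28 mm high, near the bench's front edge. Origin: centre of its underside.
- tin: Bystander: round aluminium tin with lid, 66 mm wide, 40 mm high, left of the bridge. Origin: centre of its underside.
- weight_big: Bystander: brass weight, 35 mm wide, 48 mm high, left of the bridge. Origin: centre of its underside.
- tape_roll: Bystander: roll of black tape, 53 mm wide, 19 mm high, lying behind the bridge. Origin: centre of its underside.
- ring: Bystander: grey seal ring, 61 mm wide, 9 mm high, lying at the right near the front edge. Origin: centre of its underside.

How it is judged:
At the end, for the whole second after the job is handed in: The plate lies flat and at rest on the bench under the bridge, its ring mark within 10 mm of the plunger's axis seen from above, its length within 0.12 rad (7 degrees) of the tunnel's direction (horizontal distance between plate_mark and plunger below 0.01 m and angle between the x axis of plate and the x axis of bridge, either way round below 0.12 rad and angle between plate's own z axis and vertical below 0.03 rad and height (world z) of plate below 0.003 m and linear speed of plate below 0.01 m/s); the robot touches nothing.
It fails at once if the plate is lifted more than 8 mm off the bench (height (world z) of plate_mark above 0.026 m).
It fails at once if the plate is tipped by more than 0.1 rad (angle between plate's own z axis and vertical above 0.1 rad).
It fails at once if the plate is pushed or squeezed roughly, with more than 40 N (contact force between the fingers and plate above 40 N).
It fails at once if one of the things standing around is moved by more than 30 mm or tipped over (distance of any of weight_small, stopper, tin, weight_big, tape_roll, ring from where it was at the start of the episode above 0.03 m or angle between any of weight_small, stopper, tin, weight_big, tape_roll, ring's own z axis and vertical above 0.6 rad).
It also fails if it takes over 64 s, if anything falls off the work surface, if the arm or the gripper's body presses on something with over 40 N, if the wrist force passes 120 N, or if a joint passes its speed limit or range.

## Working session

There is one attempt and no reset: what is moved stays moved. The work goes in short steps, Python scripts to look and compute and a tool call to move; the robot and the scene stay as the last step left them, time stands still between calls to the robot, and variables do not carry over. Pictures are saved under pics/ and viewed, at most 10 in all, crops included, and the job is handed in when it is done.

Besides the shell and the picture viewer there is one more tool, called after "Request:" by a JSON object that holds its "fn" and its "kwargs", one argument or row to a line. servo_tool: Moves the arm, as the interface text tells. Its arguments: {"type":"object","properties":{"rows":{"type":"array","items":{"type":"number"}},"newtons":{"type":"number"}},"required":["rows"]}

```bash
mkdir -p pics; cat > h.py <<'E'
from rig import robot
import numpy as np, cv2
def save(p,n): cv2.imwrite(f'pics/{n}.png',p['pixels'][:,:,::-1])
def ray(p,uv,z):
    R=cv2.Rodrigues(np.array(p['rvec'],float))[0];t=np.array(p['tvec'],float).ravel()
    uv=np.atleast_2d(np.array(uv,float))
    d=(np.linalg.inv(p['intrinsics'])@np.c_[uv,np.ones(len(uv))].T).T@R
    c=-R.T@t
    return c+d*((z-c[2])/d[:,2])[:,None]
def plate(p):
    """corners & centre/yaw from the mask, on top plane"""
    o=robot.outline_of(p,'plate')
    if not o: return None
    m=o[0]['region'].astype(np.uint8)
    c=max(cv2.findContours(m,cv2.RETR_EXTERNAL,cv2.CHAIN_APPROX_NONE)[0],key=cv2.contourArea)[:,0]
    w=ray(p,c,0.018)[:,:2]
    r=cv2.minAreaRect((w*1000).astype(np.float32))
    return o[0]['score'],r,cv2.boxPoints(r)
E
python3 - <<'E'
from h import *
s=robot.get_obs(); print({k:np.round(s[k],3) for k in('time','position','tool_rot','ft_force','grip_width')})
for cam in('top','side'):
    p=robot.camera(cam); save(p,cam+'0')
    R=cv2.Rodrigues(np.array(p['rvec'],float))[0]; print(cam,-R.T@np.ravel(p['tvec']))
    for q in('plate','plate_mark','bridge','bridge_mouth','plunger','weight_small','stopper','tin','weight_big','tape_roll','ring'):
        print(q,[(np.round(a['at'],3),round(a['score'],2)) for a in robot.place_of(p,q)[:2]])
    print(plate(p))
E
```

```text
{'time': np.float64(0.0), 'position': array([ 0.254, -0.57 ,  0.222]), 'tool_rot': array([ 0.978,  0.208, -0.   , -0.001]), 'ft_force': array([-0.105, -0.913, -0.695]), 'grip_width': np.float64(0.087)}
top [0.37041218 0.00971274 1.35951777]
plate [(array([ 0.508, -0.111,  0.003]), 0.78)]
plate_mark [(array([ 0.504, -0.115,  0.021]), 0.91)]
bridge [(array([0.533, 0.163, 0.002]), 0.74), (array([ 0.507, -0.116,  0.023]), 0.41)]
bridge_mouth []
plunger [(array([0.53 , 0.166, 0.024]), 0.89)]
weight_small [(array([ 0.404, -0.003,  0.003]), 0.62), (array([0.456, 0.377, 0.003]), 0.4)]
stopper [(array([0.403, 0.09 , 0.   ]), 0.63)]
tin [(array([ 0.564,  0.359, -0.   ]), 0.88), (array([ 0.402,  0.091, -0.001]), 0.33)]
weight_big [(array([0.455, 0.375, 0.001]), 0.47)]
tape_roll [(array([0.699, 0.157, 0.   ]), 0.54), (array([ 0.4  , -0.003,  0.004]), 0.49)]
ring [(array([ 0.415, -0.362,  0.001]), 0.64)]
(0.77, ((509.7323303222656, -114.30431365966797), (140.49159240722656, 93.54442596435547), 78.12490844726562), array([[ 449.506   , -173.42201 ],
       [ 541.04846 , -192.67148 ],
       [ 569.9
[... 188 characters left out ...]
 0.014]), 0.64)]
plate_mark [(array([ 0.508, -0.114,  0.015]), 0.94)]
bridge [(array([ 0.528,  0.166, -0.001]), 0.67)]
bridge_mouth []
plunger [(array([0.533, 0.162, 0.02 ]), 0.64)]
weight_small [(array([ 0.404, -0.002, -0.002]), 0.42)]
stopper [(array([ 0.402,  0.094, -0.002]), 0.71)]
tin [(array([0.565, 0.355, 0.004]), 0.61)]
weight_big [(array([0.455, 0.376, 0.002]), 0.5)]
tape_roll [(array([ 0.697,  0.163, -0.001]), 0.65)]
ring []
(0.61, ((501.66796875, -105.6929702758789), (145.62774658203125, 101.95182800292969), 78.2427978515625), array([[ 436.92462 , -166.5921  ],
       [ 536.7375  , -187.3663  ],
       [ 566.4113  ,  -44.79384 ],
       [ 466.59845 ,  -24.019638]], dtype=float32))
```

View pics/top0.png

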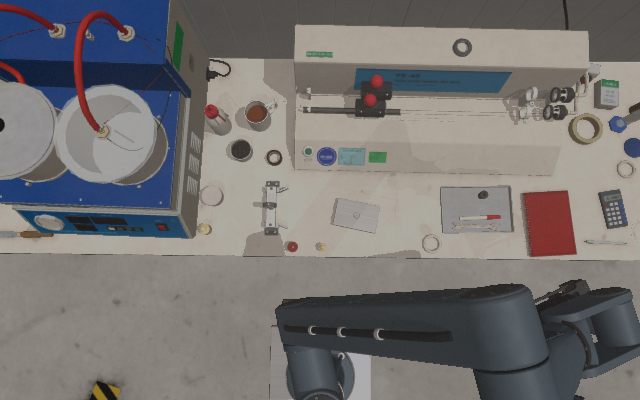

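View pics/side0.png

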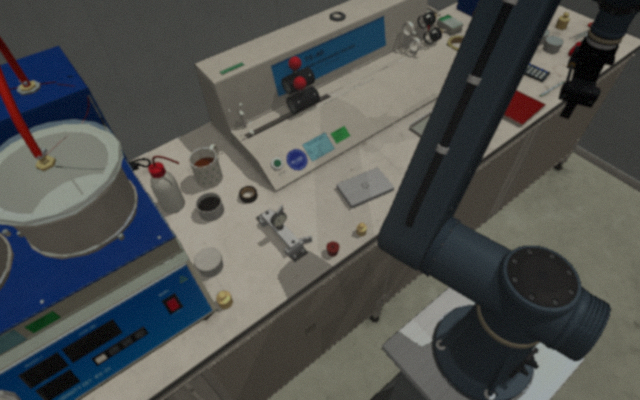

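The top view shows the plate at px (355,215) and the bridge at (270,208), with the stopper and small weight at (292,246) and (321,246). A machine stands behind the lane, its front edge near row 172. I'll crop in for the bridge's yaw and the machine's clearance.

```bash
python3 - <<'E'
from h import *
p=robot.camera('top'); s=robot.camera('side')
a=cv2.resize(p['pixels'][150:260,225:405],None,fx=4,fy=4,interpolation=cv2.INTER_CUBIC)
cv2.imwrite('pics/crop1.png',a[:,:,::-1])
def P(c):
    R=cv2.Rodrigues(np.array(c['rvec'],float))[0]; return c['intrinsics']@np.c_[R,np.ravel(c['tvec'])]
def tri(u,v):
    X=cv2.triangulatePoints(P(p),P(s),np.array(u,float),np.array(v,float)).ravel(); return np.round(X[:3]/X[3],3)
print('corner base',tri((295,172),(275,188)))
print('top floor',ray(p,[(295,172),(355,172),(295,140)],0.0).round(3))
for c in(p,s):
    o=robot.outline_of(c,'bridge')[0]; m=o['region'].astype(np.uint8)
    cc=max(cv2.findContours(m,cv2.RETR_EXTERNAL,cv2.CHAIN_APPROX_NONE)[0],key=cv2.contourArea)[:,0]
    r=cv2.minAreaRect((ray(c,cc,0.02)[:,:2]*1000).astype(np.float32)); print(o['score'],r)
    print([(np.round(a['at'],3),a['score']) for q in('bridge_mouth','plunger') for a in robot.place_of(c,q)[:1]])
E
```

```text
corner base [0.65  0.093 0.028]
top floor [[ 0.652  0.091  0.   ]
 [ 0.655 -0.111  0.   ]
 [ 0.763  0.093  0.   ]]
0.6 ((529.446533203125, 154.3101806640625), (69.8724365234375, 175.98226928710938), 88.68939208984375)
[(array([0.532, 0.164, 0.023]), 0.89)]
0.85 ((519.4615478515625, 157.15225219726562), (176.75013732910156, 81.80995178222656), 0.7507019639015198)
[]
```

View pics/crop1.png

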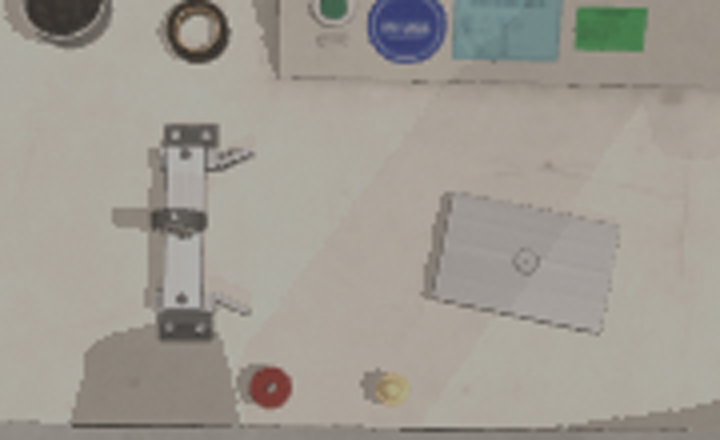

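Bridge yaw is about 88–89°, with the plunger at (0.531, 0.164). Plate yaw is about 78°, centred at (0.508, -0.114). The machine front, at x≈0.65, leaves room for the gripper. I'll turn the tool so its x axis points along the plate (78°), with the fingers half open as a two-point pusher.

Request:
{"fn": "servo_tool", "kwargs": {
  "rows": [-0.15,0,0,0,-6.75,-0.15,0,0,0,-6.75,-0.15,0,0,0,-6.75,-0.15,0,0,0,-6.75,-0.15,0,0,0,-6.75],
  "newtons": 20
}}

```text
time: 2.12
position: [0.2542, -0.571, 0.2225]
tool_rot: [0.874, 0.485, 0.0, 0.0]
ft_force: [0.0, 0.0, 0.1]
grip_width: 0.0617
grip_force: 0.0
```

Request:
{"fn": "servo_tool", "kwargs": {
  "rows": [-0.15,0,0,0,-6.75,-0.15,0,0,0,-6.75,-0.15,0,0,0,-6.75,-0.15,0,0,0,0,-0.15,0,0,0,0]
}}

```text
time: 2.53
position: [0.2542, -0.5709, 0.2225]
tool_rot: [0.778, 0.628, 0.0, 0.0]
ft_force: [0.7, -0.4, 0.2]
grip_width: 0.0502
grip_force: 0.0
```

Request:
{"fn": "servo_tool", "kwargs": {
  "rows": [-0.15,0.0255,0.0103,0,0,-0.15,0.0255,0.0103,0,0,-0.15,0.0255,0.0103,0,0,-0.15,0.0255,0.0103,0,0,-0.15,0.0255,0.0103,0,0]
}}

```text
time: 2.95
position: [0.3316, -0.4559, 0.2226]
tool_rot: [0.778, 0.628, 0.0, 0.0]
ft_force: [0.7, -0.6, -0.4]
grip_width: 0.05
grip_force: 0.0
```

Request:
{"fn": "servo_tool", "kwargs": {
  "rows": [-0.15,0.0255,0.0103,0,0,-0.15,0.0255,0.0103,0,0,-0.15,0.0255,0.0103,0,0,-0.15,0.0255,0.0103,0,0,-0.15,0.0255,0.0103,0,0]
}}

```text
time: 3.37
position: [0.4086, -0.3418, 0.2227]
tool_rot: [0.778, 0.628, 0.0, 0.0]
ft_force: [0.9, 0.0, 0.1]
grip_width: 0.0502
grip_force: 0.0
```

Request:
{"fn": "servo_tool", "kwargs": {
  "rows": [-0.15,0.0255,0.0103,0,0,-0.15,0.0255,0.0103,0,0,-0.15,0.0255,0.0103,0,0,-0.15,0.0255,0.0103,0,0,-0.15,0.0255,0.0103,0,0]
}}

```text
time: 3.78
position: [0.4856, -0.2278, 0.2227]
tool_rot: [0.778, 0.628, 0.0, 0.0]
ft_force: [0.5, -0.9, 0.7]
grip_width: 0.0502
grip_force: 0.0
```

Request:
{"fn": "servo_tool", "kwargs": {
  "rows": [-0.15,0,0,0.035,0,-0.15,0,0,0.035,0,-0.15,0,0,0.035,0,-0.15,0,0,0.035,0,-0.15,0,0,0.03,0]
}}

```text
time: 4.2
position: [0.4848, -0.2286, 0.0508]
tool_rot: [0.778, 0.628, -0.0, -0.0]
ft_force: [0.2, 0.0, -0.2]
grip_width: 0.0498
grip_force: 0.0
```

Request:
{"fn": "servo_tool", "kwargs": {
  "rows": [-0.15,0,0,0.015,0,-0.15,0,0,0.015,0,-0.15,0,0,0.01,0,-0.15,0,0,0.004,0,-0.15,0,0,0,0]
}}

```text
time: 4.62
position: [0.4847, -0.2288, 0.0079]
tool_rot: [0.778, 0.629, -0.0, -0.001]
ft_force: [-0.4, 0.2, -0.4]
grip_width: 0.0504
grip_force: 0.0
```

```bash
python3 - <<'E'
from h import *
p=robot.camera('top'); print(plate(p)); print(robot.place_of(p,'plate_mark')[:1])
o=robot.get_obs(); print(o['position'],o['ft_force'])
p=robot.camera('top');b=ray(p,[(272.75,183.75),(271.25,231.25)],0.01); b2=ray(p,[(271.25,188.5),(270.25,224.75)],0.037); print(b,b2)
for c in(b,b2): d=c[0]-c[1]; print(np.degrees(np.arctan2(d[1],d[0]))+90, c.mean(0))
E
```

```text
None
[]
[ 0.48553015 -0.22944772  0.00947618] [-0.11349444  0.58672009 -0.33069005]
[[0.60960023 0.16323272 0.01      ]
 [0.45174211 0.16396219 0.01      ]] [[0.58907645 0.16462783 0.037     ]
 [0.47095633 0.16465649 0.037     ]]
89.73523682191386 [0.53067117 0.16359745 0.01      ]
89.98609898090079 [0.53001639 0.16464216 0.037     ]
```

Request:
{"fn": "servo_tool", "kwargs": {
  "rows": [-0.15,0.007,0,0,0,-0.15,0.007,0,0,0,-0.15,0.007,0,0,0,-0.15,0.006,0,0,0,-0.15,0.004,0,0,0]
}}

```text
time: 5.23
position: [0.4913, -0.1973, 0.0087]
tool_rot: [0.777, 0.63, -0.0, -0.0]
ft_force: [-0.5, -0.2, 1.0]
grip_width: 0.0502
grip_force: 0.0
```

Request:
{"fn": "servo_tool", "kwargs": {
  "rows": [-0.15,0.003,0,0,0,-0.15,0.003,0,0,0,-0.15,0.003,0,0,0,-0.15,0.003,0,0,0,-0.15,0.003,0,0,0]
}}

```text
time: 5.65
position: [0.4948, -0.1846, 0.0086]
tool_rot: [0.777, 0.629, 0.0, 0.001]
ft_force: [0.0, -4.4, 0.1]
grip_width: 0.0501
grip_force: 2.0
```

Request:
{"fn": "servo_tool", "kwargs": {
  "rows": [-0.15,0.005,0.0003,0,0,-0.15,0.005,0.0003,0,0,-0.15,0.005,0.0003,0,0,-0.15,0.005,0.0003,0,0,-0.15,0.005,0.0003,0,0]
}}

```text
time: 6.07
position: [0.5013, -0.1594, 0.0086]
tool_rot: [0.777, 0.629, 0.0, 0.0]
ft_force: [-1.2, -4.6, -0.7]
grip_width: 0.0502
grip_force: 2.2
```

```bash
python3 - <<'E'
from h import *
for c in('side','top'):
    p=robot.camera(c); save(p,c+'1'); r=plate(p); print(c,r and r[:2]); print([(np.round(a['at'],3),a['score']) for a in robot.place_of(p,'plate_mark')[:1]])
o=robot.get_obs(); print(o['position'],o['ft_force'])
E
```

```text
side (0.59, ((517.2005615234375, -45.45978927612305), (90.13639831542969, 99.49198150634766), 75.31915283203125))
[]
top None
[]
[ 0.5006699  -0.15901241  0.00840272] [0.30122014 0.31226745 0.63693731]
```

View pics/side1.png

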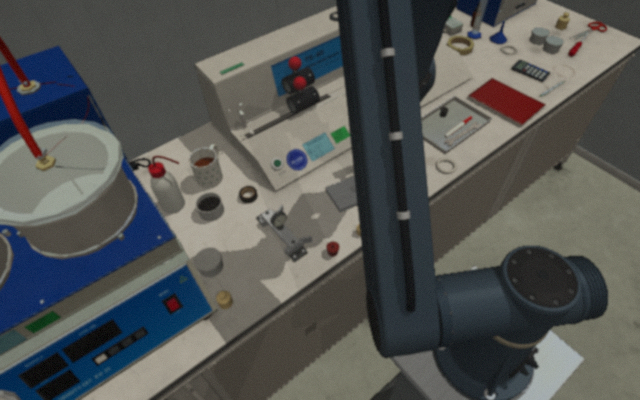

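Request:
{"fn": "servo_tool", "kwargs": {
  "rows": [-0.15,0.005,0.0003,0,0,-0.15,0.005,0.0003,0,0,-0.15,0.005,0.0003,0,0,-0.15,0.005,0.0003,0,0,-0.15,0.005,0.0003,0,0]
}}

```text
time: 6.78
position: [0.5078, -0.1352, 0.0085]
tool_rot: [0.777, 0.629, -0.0, -0.0]
ft_force: [-0.4, -3.2, -1.7]
grip_width: 0.0499
grip_force: 1.7
```

Request:
{"fn": "servo_tool", "kwargs": {
  "rows": [-0.15,0.005,0.0003,0,-0.7,-0.15,0.005,0.0003,0,-0.7,-0.15,0.005,0.0003,0,-0.7,-0.15,0.005,0.0003,0,-0.7,-0.15,0.005,0.0003,0,-0.7]
}}

```text
time: 7.2
position: [0.5141, -0.1108, 0.0085]
tool_rot: [0.757, 0.653, 0.0, 0.0]
ft_force: [1.0, -2.5, -2.8]
grip_width: 0.0501
grip_force: 1.4
```

Request:
{"fn": "servo_tool", "kwargs": {
  "rows": [-0.15,0.005,0.0003,0,-0.7,-0.15,0.005,0.0003,0,-0.7,-0.15,0.005,0.0003,0,-0.7,-0.15,0.005,0.0003,0,-0.7,-0.15,0.005,0.0003,0,-0.7]
}}

```text
time: 7.62
position: [0.5185, -0.0863, 0.0086]
tool_rot: [0.737, 0.676, 0.0, 0.0]
ft_force: [0.7, -2.4, -1.7]
grip_width: 0.0497
grip_force: 1.4
```

Request:
{"fn": "servo_tool", "kwargs": {
  "rows": [-0.15,0.005,0.0003,0,-0.7,-0.15,0.005,0.0003,0,-0.7,-0.15,0.005,0.0003,0,-0.7,-0.15,0.005,0.0003,0,-0.7,-0.15,0.005,0.0003,0,-0.7]
}}

```text
time: 8.03
position: [0.5215, -0.0614, 0.0086]
tool_rot: [0.716, 0.698, 0.0, 0.0]
ft_force: [0.8, -3.2, -2.7]
grip_width: 0.0499
grip_force: 1.4
```

```bash
python3 - <<'E'
from h import *
for c in('side','top'):
    p=robot.camera(c); save(p,c+'2'); r=plate(p); print(c,r); print([(np.round(a['at'],3),a['score']) for a in robot.place_of(p,'plate_mark')[:1]])
    if c=='side': cv2.imwrite('pics/s2c.png',cv2.resize(p['pixels'][150:290,220:420],None,fx=4,fy=4,interpolation=cv2.INTER_CUBIC)[:,:,::-1])
o=robot.get_obs(); print(o['position'],o['tool_rot'],o['ft_force'])
E
```

```text
side (0.93, ((518.0164184570312, 26.110374450683594), (142.22659301757812, 98.9500503540039), 87.89301300048828), array([[465.9603  , -43.135864],
       [564.8435  , -46.77382 ],
       [570.0725  ,  95.35661 ],
       [471.18933 ,  98.99457 ]], dtype=float32))
[(array([0.523, 0.018, 0.017]), 0.86)]
top None
[]
[ 0.52112024 -0.06156347  0.00863689] [ 7.16349329e-01  6.97741691e-01 -6.63790809e-05 -4.10134692e-04] [ 1.37518165  0.30865567 -0.01983779]
```

View pics/s2c.png

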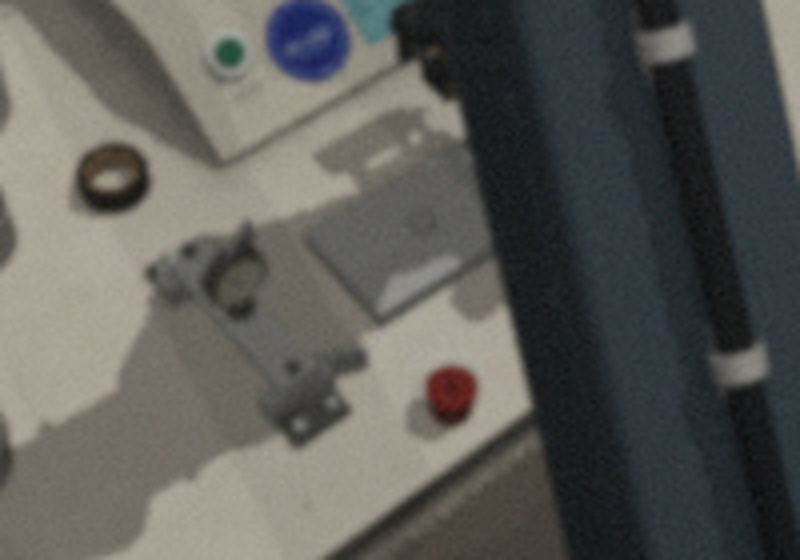

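The plate is in front of the lead-ins, with its ring mark at crop (420,222), so C≈(0.523, 0.018) and yaw≈88.5°. It still needs +7 mm in x and 146 mm in y.

Request:
{"fn": "servo_tool", "kwargs": {
  "rows": [-0.15,0.005,0.0004,0,-0.4,-0.15,0.005,0.0004,0,-0.4,-0.15,0.005,0.0004,0,-0.4,-0.15,0.005,0.0004,0,0,-0.15,0.005,0.0004,0,0]
}}

```text
time: 8.75
position: [0.524, -0.0367, 0.0087]
tool_rot: [0.709, 0.705, -0.0, 0.0]
ft_force: [0.1, -4.1, 0.1]
grip_width: 0.05
grip_force: 2.2
```

Request:
{"fn": "servo_tool", "kwargs": {
  "rows": [-0.15,0.005,0.0004,0,0,-0.15,0.005,0.0004,0,0,-0.15,0.005,0.0004,0,0,-0.15,0.005,0.0004,0,0,-0.15,0.005,0.0004,0,0]
}}

```text
time: 9.17
position: [0.526, -0.0115, 0.0086]
tool_rot: [0.709, 0.705, -0.0, 0.0]
ft_force: [-0.9, -5.2, 1.4]
grip_width: 0.0503
grip_force: 2.5
```

Request:
{"fn": "servo_tool", "kwargs": {
  "rows": [-0.15,0.005,0.0004,0,0,-0.15,0.005,0.0004,0,0,-0.15,0.005,0.0004,0,0,-0.15,0.005,0,0,0,-0.15,0.005,0,0,0]
}}

```text
time: 9.58
position: [0.5274, 0.0135, 0.0086]
tool_rot: [0.709, 0.705, 0.0, 0.0]
ft_force: [0.4, -5.4, 0.2]
grip_width: 0.0503
grip_force: 2.5
```

```bash
python3 - <<'E'
from h import *
p=robot.camera('side'); r=plate(p); print(r); print([(np.round(a['at'],3),a['score']) for a in robot.place_of(p,'plate_mark')[:1]])
cv2.imwrite('pics/s3c.png',cv2.resize(p['pixels'][150:290,220:420],None,fx=4,fy=4,interpolation=cv2.INTER_CUBIC)[:,:,::-1])
o=robot.get_obs(); print(o['position'],o['tool_rot'],o['ft_force'])
E
```

```text
None
[(array([0.526, 0.096, 0.016]), 0.88)]
[0.52679793 0.01428378 0.00845385] [ 7.09054050e-01  7.05153678e-01  8.96019735e-05 -7.97738507e-04] [ 0.41158882  0.74874101 -0.17394467]
```

View pics/s3c.png

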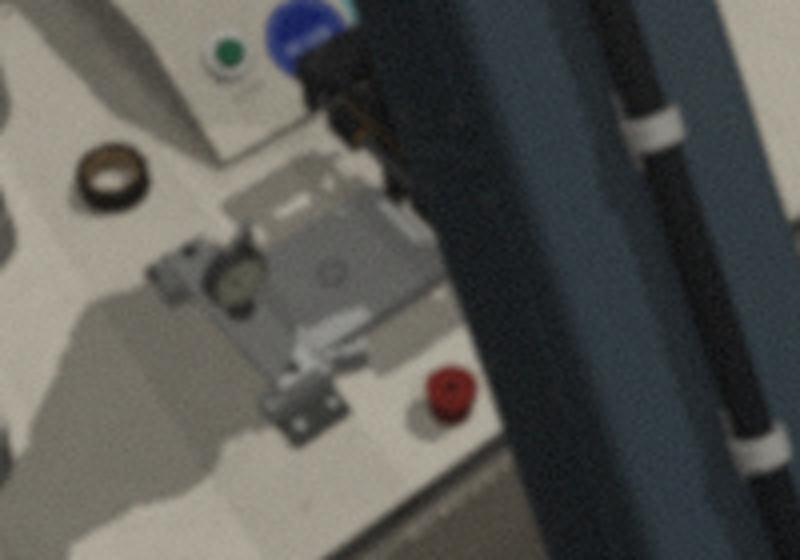

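The plate is entering the mouth, its ring mark at crop (332,271) ≈ (0.526, 0.095), and forces stay low. I'll keep going more slowly.

Request:
{"fn": "servo_tool", "kwargs": {
  "rows": [-0.15,0.004,0.0002,0,0,-0.15,0.004,0.0002,0,0,-0.15,0.004,0.0002,0,0,-0.15,0.004,0.0002,0,0,-0.15,0.004,0.0002,0,0]
}}

```text
time: 10.15
position: [0.5282, 0.0334, 0.0085]
tool_rot: [0.709, 0.705, -0.0, -0.0]
ft_force: [0.2, -4.4, 0.2]
grip_width: 0.05
grip_force: 2.0
```

Request:
{"fn": "servo_tool", "kwargs": {
  "rows": [-0.15,0.004,0.0002,0,0,-0.15,0.004,0.0002,0,0,-0.15,0.004,0.0002,0,0,-0.15,0.004,0.0002,0,0,-0.15,0.004,0.0002,0,0]
}}

```text
time: 10.57
position: [0.5293, 0.0536, 0.0085]
tool_rot: [0.709, 0.705, -0.0, -0.0]
ft_force: [0.3, -4.3, -1.2]
grip_width: 0.0498
grip_force: 1.8
```

Request:
{"fn": "servo_tool", "kwargs": {
  "rows": [-0.15,0.004,0,0,0,-0.15,0.004,0,0,0,-0.15,0.004,0,0,0,-0.15,0.003,0,0,0,-0.15,0,0,0,0]
}}

```text
time: 10.98
position: [0.5295, 0.069, 0.0085]
tool_rot: [0.709, 0.705, 0.0, -0.0]
ft_force: [0.3, -0.3, 0.1]
grip_width: 0.0499
grip_force: 0.0
```

```bash
python3 - <<'E'
from h import *
for c in('side','top'):
    p=robot.camera(c); print([(q,np.round(a['at'],3),a['score']) for q in('plate','plate_mark','plunger') for a in robot.place_of(p,q)[:1]])
    if c=='side':cv2.imwrite('pics/s4c.png',cv2.resize(p['pixels'][160:270,220:360],None,fx=5,fy=5,interpolation=cv2.INTER_CUBIC)[:,:,::-1])
o=robot.get_obs(); print(o['position'],o['tool_rot'],o['ft_force'])
E
```

```text
[('plate', array([ 0.53 ,  0.151, -0.001]), 0.56), ('plate_mark', array([0.531, 0.149, 0.017]), 0.91), ('plunger', array([0.534, 0.162, 0.02 ]), 0.76)]
[('plate', array([0.533, 0.15 , 0.   ]), 0.52), ('plate_mark', array([0.531, 0.15 , 0.021]), 0.59), ('plunger', array([ 0.401, -0.001,  0.004]), 0.38)]
[0.52961228 0.06804584 0.0086381 ] [ 7.09068097e-01  7.05140004e-01  8.97639750e-05 -9.94210761e-06] [0.36510601 0.48764562 0.92335261]
```

View pics/s4c.png

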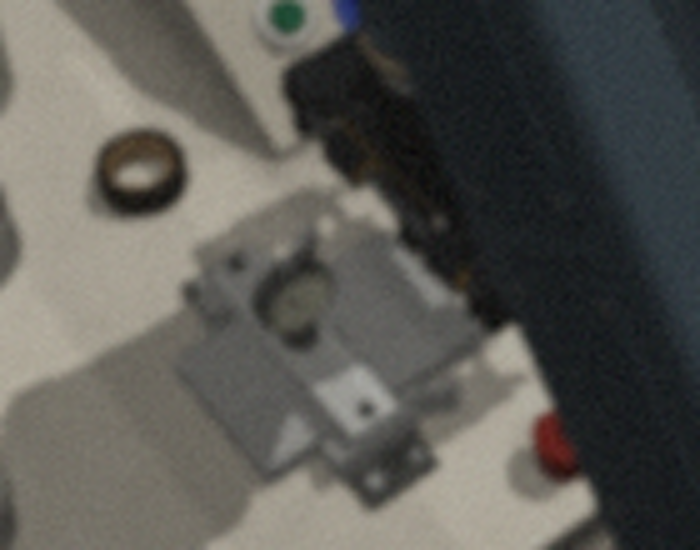

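The plate is through the bridge, with the mark at y≈0.149 and the plunger at y≈0.164. It needs another 15 mm or so.

Request:
{"fn": "servo_tool", "kwargs": {
  "rows": [-0.15,0.003,0,0,0,-0.15,0.003,0,0,0,-0.15,0.003,0,0,0,-0.15,0.003,0,0,0,-0.15,0.0025,0,0,0]
}}

```text
time: 11.8
position: [0.5298, 0.0826, 0.0086]
tool_rot: [0.709, 0.705, -0.0, 0.0]
ft_force: [0.1, -4.1, 1.1]
grip_width: 0.0499
grip_force: 2.3
```

Request:
{"fn": "servo_tool", "kwargs": {
  "rows": [-0.15,0,0,0,0,-0.15,0,0,0,0,-0.15,-0.01,0,0,0,-0.15,-0.03,0,0,0,-0.15,-0.04,0,0,0]
}}

```text
time: 12.22
position: [0.5286, 0.004, 0.0084]
tool_rot: [0.707, 0.707, 0.0, -0.001]
ft_force: [1.5, 0.2, 0.2]
grip_width: 0.0502
grip_force: 0.0
```

Request:
{"fn": "servo_tool", "kwargs": {
  "rows": [-0.15,-0.04,0,0,0,-0.15,-0.04,0,0,0,-0.15,-0.04,0,0,0,-0.15,-0.04,0,0,0,-0.15,0,0,0,0]
}}

```text
time: 12.63
position: [0.5307, -0.1659, 0.0089]
tool_rot: [0.712, 0.703, 0.001, 0.004]
ft_force: [0.9, 0.2, 0.5]
grip_width: 0.0503
grip_force: 0.0
```

```bash
python3 - <<'E'
from h import *
for c in('side','top'):
    p=robot.camera(c); print([(q,np.round(a['at'],3),a['score']) for q in('plate','bridge','plate_mark','plunger') for a in robot.place_of(p,q)[:1]])
    r=plate(p); print(r)
    if c=='top':cv2.imwrite('pics/t5c.png',cv2.resize(p['pixels'][170:250,220:340],None,fx=6,fy=6,interpolation=cv2.INTER_CUBIC)[:,:,::-1])
    else:cv2.imwrite('pics/s5c.png',cv2.resize(p['pixels'][160:270,220:360],None,fx=5,fy=5,interpolation=cv2.INTER_CUBIC)[:,:,::-1])
o=robot.get_obs(); print(o['position'],o['tool_rot'],o['ft_force'])
E
```

```text
[('plate', array([ 0.53 ,  0.162, -0.001]), 0.68), ('bridge', array([ 0.53 ,  0.167, -0.001]), 0.93), ('plate_mark', array([0.528, 0.164, 0.013]), 0.86), ('plunger', array([0.534, 0.164, 0.022]), 0.83)]
(0.92, ((524.546875, 210.2341766357422), (96.60240173339844, 61.236839294433594), 2.0639545917510986), array([[475.1743 , 239.09317],
       [477.37973, 177.89606],
       [573.91943, 181.37518],
       [571.714  , 242.5723 ]], dtype=float32))
[('bridge', array([ 0.532,  0.167, -0.002]), 0.88), ('plate_mark', array([0.53 , 0.162, 0.022]), 0.73), ('plunger', array([0.533, 0.164, 0.024]), 0.57)]
(0.58, ((530.2864990234375, 207.14523315429688), (92.8117904663086, 56.0009651184082), 1.6254618167877197), array([[483.10504, 233.8181 ],
       [484.69354, 177.83968],
       [577.46796, 180.47237],
       [575.87946, 236.45079]], dtype=float32))
[ 0.52849491 -0.15666418  0.00858908] [ 7.08518798e-01  7.05691937e-01  2.43983049e-06 -5.36545230e-05] [ 0.33956043 -0.87369461  0.02806085]
```

View pics/s5c.png

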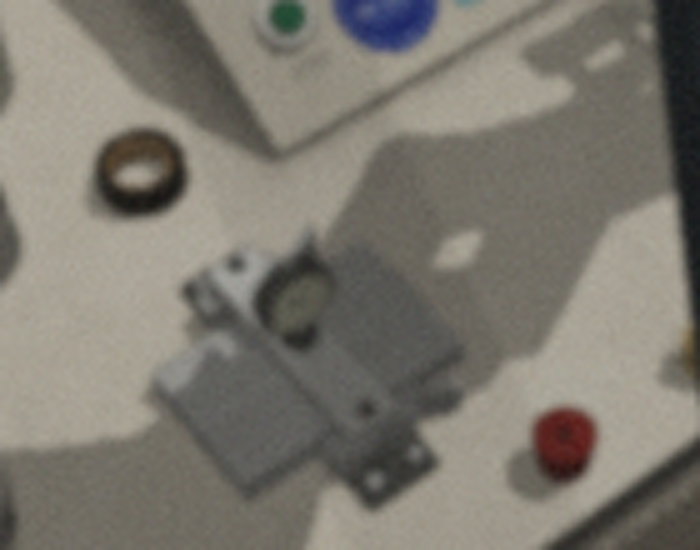

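View pics/t5c.png

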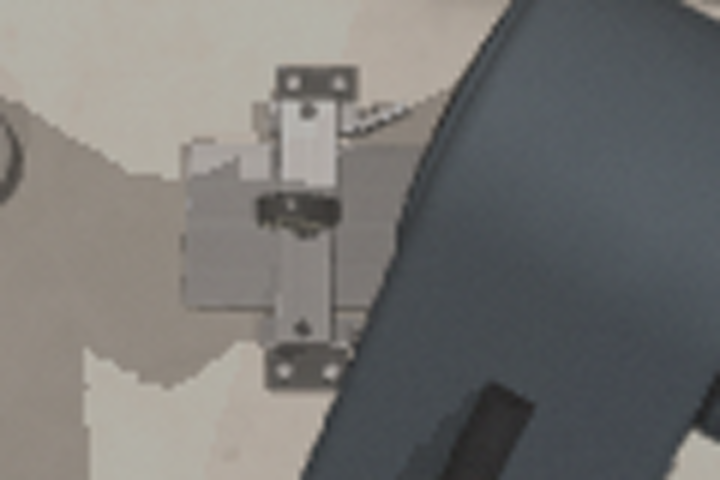

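The far edge gives the plate centre at y≈0.165 and the fingertip reckoning gives ≈0.163, against a plunger at 0.164. The plate is square to within about 2° and the fingers are clear.

```bash
python3 -c "
from rig import robot
print(robot.hand_in())"
```

```text
the job is handed in; nothing more can be done
None
```

I pushed the plate under the bridge and handed the job in: by my last measurements the ring mark is within about 3–5 mm of the plunger axis and the plate is square to about 2°. Push force read about 5 N, the fingers are clear, the side things looked unmoved, and the hand-in returned no verdict.

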